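# Find the loose terminal bolt and hold its cover open

## Robot

A 6-joint arm with a two-finger parallel gripper is mounted at the origin on the work surface. World frame = base frame: x ahead of the robot, y to its left, z up, the work surface at z = 0. Lengths are in m, angles in rad, forces in N, time in s.
With the tool pointing down it reaches from about 0.275 to 0.75 m from the base axis. Payload 10.2 kg.
Tool frame: the origin (TCP) lies at the very end of the fingers, on their centre line; the grasp point (between the pads) lies 19 mm behind it (env.grasp_offset is the distance from the TCP to the grasp point, in m); y points along the fingers, x is the direction in which the jaws open and shut, and the axes are right-handed (so a half turn about y gives the same grasp; the last joint's range is limited). The gripper opens to 88 mm and grips with 3 to 60 N. Pads are 18 mm wide; open, the fingers measure 123 mm over their backs; the gripper's body (75 mm by 187 mm) begins 45 mm behind the grasp point.
Start: joints at [1.041, 0.313, 1.498, -0, 1.331, -0.223], TCP at [0.159, 0.5, 0.239] pointing down, gripper open.
Joint ranges: [-2.94, 2.94], [-0.97, 2.17], [0.19, 2.56], [-1.23, 4.37], [0.02, 3.11], [-2.88, 2.88]. Speed limits (rad/s): [2.39, 2.39, 3.01, 3.14, 3.14, 3.14].

## Interface

Orientations are given as a unit quaternion [w, x, y, z].
In Python, from cell import env, grab_frame, order gives the robot as it stands.
- The arm moves only by the tool carry_out, never from a script. Its argument "moves" is a list of rows, each a list of 3 entries, a list of its own where there are three numbers: the turn, a rotation vector about the world's x, y, z in rad, then the shift along the world's x, y, z in m, then the closure, from -1 (fully open) to 1 (shut). A call has 1 to 10 rows; each row is the pose to reach, as a shift and turn from the pose commanded when the call began; what a row does not reach only later rows make up. A row lasts 1/8 s, in which the tool goes at most 62.5 mm and 10.7 degrees, less where a joint would pass 70% of its speed; a pose out of reach is approached as far as the arm can. A call with a gripper value outside its range is refused whole. The fingers move at their own pace and stop on an object; the grip force is fixed at half the most. Time passes only in rows, so rows that repeat a pose let the fingers close. It gives the time, the measured TCP pose, the force and the opening at its end, in the units of the state.
- env.observe(): the state, without advancing time (a new reading comes with each control period).
- grab_frame(name): name is "scene" or "top" or "wrist"; returns a dict with "color" (420x560x3 uint8, red, green, blue), "mtx" (3x3 intrinsics, pixels), "k1" (the pictures are not rectified: a ray, as slopes to the right and down, at radius r is drawn at 1 + k1 r^2 times it, then the intrinsics apply), "pose" (4x4, takes a point from camera to world coordinates). Camera axes: x right, y up, looking along -z (the intrinsics and any distortion apply to the point x, -y, -z); pixel columns grow to the right and rows downward; lengths in m; the calibration is good to about 2 mm. A picture is of the moment at which its call begins. There is no depth.
- order.hand_in(): hands the job in, once; it reports no verdict.
The state is a dict: "t": time; "qpos": joint angles; "qvel": joint speeds; "joint_torque": joint torques, N m; "tool_pos": TCP position; "ee_rot": TCP orientation; "wrist_force": force on the tool from outside, world axes, zero at the start; "wrist_torque": the same for the moment, N m; "gripper_width": finger opening in m.
Only numpy, scipy, OpenCV 4.12 (cv2) and the standard library are available. Lean on these libraries where they do the work, as an engineer would, in place of code of your own. Each camera call takes 0.05 s, during which the arm holds its last target. There are 200 camera calls.

## Task

One of the three clamping bolts on the heater terminal block has worked loose: tap down gently on the bolt heads with the closed fingertips until you find the one that gives way, and push it down to its stop. Then lift the hinged cover right behind that bolt by its tab to about 55 degrees (at least 50) and finish while still holding it open there, so that the terminal can be reached. Leave the other two covers shut and do not disturb the things lying around.

Things in the scene. Friction and masses are not known exactly. Their poses are not given: they have to be found in the camera images.
- block: Grey heater terminal block, fixed to the bench, 140 (x) by 290 (y) by 45 mm high; low mounting ears at its ends (350 mm in all). Origin: centre of its underside; z up. Three equal stations at y = +90, 0, -90 mm (1, 2, 3): each has a bolt on the near side (x = -40 mm) and, straight behind it (+x), its hinged white cover.
- bolt_1: Steel hex bolt of station 1, upright, head 18 mm across. Origin: centre of the head's top face, 16 mm above the block, 61 mm above the bench at the start. Tight bolts do not move (under 1.5 mm at 25 N); the loose one gives way at about 3 N of downward push, sinks 7 mm to a stop and stays down. Exactly one of the three is loose, any of them; it cannot be seen.
- cover_1: White flap of station 1, 70 (x, from 2 to 72 mm) by 64 (y) by 5 mm. Origin: on the hinge line, along y at the near edge, 45 mm above the bench, 32 mm behind the bolt. Shut, its axes are as the block's; its far (+x) edge turns up and back toward the bolt, to at most 1.15 rad (the tilt of its z axis). About 100 g, no stay: it falls shut from any angle when let go.
- tab_1 (a point): Middle of the upright lifting tab on cover 1: a plate 18 (x) by 10 (y, the width to pinch) by 24 mm high on the cover's top. The point is at x = 52, z = 17 mm in the cover's frame; the tab's top is 12 mm above it, the cover's top face 12 mm below. Neighbouring tabs are 90 mm away.
- bolt_2: Steel hex bolt of station 2, upright, head 18 mm across. Origin: centre of the head's top face, 16 mm above the block, 61 mm above the bench at the start. Tight bolts do not move (under 1.5 mm at 25 N); the loose one gives way at about 3 N of downward push, sinks 7 mm to a stop and stays down. Exactly one of the three is loose, any of them; it cannot be seen.
- cover_2: White flap of station 2, 70 (x, from 2 to 72 mm) by 64 (y) by 5 mm. Origin: on the hinge line, along y at the near edge, 45 mm above the bench, 32 mm behind the bolt. Shut, its axes are as the block's; its far (+x) edge turns up and back toward the bolt, to at most 1.15 rad (the tilt of its z axis). About 100 g, no stay: it falls shut from any angle when let go.
- tab_2 (a point): Middle of the upright lifting tab on cover 2: a plate 18 (x) by 10 (y, the width to pinch) by 24 mm high on the cover's top. The point is at x = 52, z = 17 mm in the cover's frame; the tab's top is 12 mm above it, the cover's top face 12 mm below. Neighbouring tabs are 90 mm away.
- bolt_3: Steel hex bolt of station 3, upright, head 18 mm across. Origin: centre of the head's top face, 16 mm above the block, 61 mm above the bench at the start. Tight bolts do not move (under 1.5 mm at 25 N); the loose one gives way at about 3 N of downward push, sinks 7 mm to a stop and stays down. Exactly one of the three is loose, any of them; it cannot be seen.
- cover_3: White flap of station 3, 70 (x, from 2 to 72 mm) by 64 (y) by 5 mm. Origin: on the hinge line, along y at the near edge, 45 mm above the bench, 32 mm behind the bolt. Shut, its axes are as the block's; its far (+x) edge turns up and back toward the bolt, to at most 1.15 rad (the tilt of its z axis). About 100 g, no stay: it falls shut from any angle when let go.
- tab_3 (a point): Middle of the upright lifting tab on cover 3: a plate 18 (x) by 10 (y, the width to pinch) by 24 mm high on the cover's top. The point is at x = 52, z = 17 mm in the cover's frame; the tab's top is 12 mm above it, the cover's top face 12 mm below. Neighbouring tabs are 90 mm away.
- screwdriver: Screwdriver lying on the bench on the near side of the block (bystander).
- wrench: Open wrench lying on the bench on the far side of the block (bystander).
- multimeter: Yellow multimeter 190 x 100 x 46 mm lying beside the block's +y end (bystander). Origin: centre of its underside.
- spool: Metal solder spool 52 mm across, 41 mm high, standing on the far side of the block (bystander). Origin: centre of its underside.
- tray: Grey divided parts tray 140 x 100 x 30 mm beside the block's -y end (bystander). Origin: centre of its underside.
- cleaner: Metal spray can 52 mm across, 150 mm high, standing toward the bench's far side (bystander). Origin: centre of its underside.
- mug: White mug 80 mm across, 90 mm high, standing well to the +y side (bystander). Origin: centre of its underside.

How it is judged:
On the way:
1. the loose bolt has been found: it is pushed down to its stop, with all covers shut (distance of any of bolt_1, bolt_2, bolt_3 from where it was at the start of the episode above 0.005 m and angle between each of cover_1, cover_2, cover_3's own z axis and vertical below 0.1 rad), for 0.1 s.
At the end, for the whole second after the job is handed in: The loose bolt is sunk by more than 5 mm, the cover of the same station is open by more than 0.80 rad (46 degrees), held still (under 0.4 rad/s) with the fingers in contact with it (more than 0.15 N), and the other two covers are shut (under 0.10 rad) (((distance of bolt_1 from where it was at the start of the episode above 0.005 m and angle between cover_1's own z axis and vertical above 0.8 rad and contact force between the fingers and cover_1 above 0.15 N and angular speed of cover_1 below 0.4 rad/s and angle between each of cover_2, cover_3's own z axis and vertical below 0.1 rad) or (distance of bolt_2 from where it was at the start of the episode above 0.005 m and angle between cover_2's own z axis and vertical above 0.8 rad and contact force between the fingers and cover_2 above 0.15 N and angular speed of cover_2 below 0.4 rad/s and angle between each of cover_1, cover_3's own z axis and vertical below 0.1 rad) or (distance of bolt_3 from where it was at the start of the episode above 0.005 m and angle between cover_3's own z axis and vertical above 0.8 rad and contact force between the fingers and cover_3 above 0.15 N and angular speed of cover_3 below 0.4 rad/s and angle between each of cover_1, cover_2's own z axis and vertical below 0.1 rad))); the arm keeps its last pose, push and grip.
It fails at once if a cover is lifted (over 0.2 rad) whose bolt has not been found loose ((angle between cover_1's own z axis and vertical above 0.2 rad and distance of bolt_1 from where it was at the start of the episode below 0.003 m) or (angle between cover_2's own z axis and vertical above 0.2 rad and distance of bolt_2 from where it was at the start of the episode below 0.003 m) or (angle between cover_3's own z axis and vertical above 0.2 rad and distance of bolt_3 from where it was at the start of the episode below 0.003 m)).
It fails at once if a bolt is struck or pushed with more than 60 N (contact force between the fingers and bolt_1 above 60 N or contact force between the fingers and bolt_2 above 60 N or contact force between the fingers and bolt_3 above 60 N).
It fails at once if a bystander is shifted by more than 30 mm (distance of any of screwdriver, wrench, multimeter, spool, tray, cleaner, mug from where it was at the start of the episode above 0.03 m).
It also fails if it takes over 45 s, if anything falls off the work surface, if the arm or the gripper's body presses on something with over 40 N, if the wrist force passes 120 N, or if a joint passes its speed limit or range.

## Working session

There is one attempt and no reset: what is moved stays moved. The work goes in short steps, Python scripts to look and compute and a tool call to move; the robot and the scene stay as the last step left them, time stands still between calls to the robot, and variables do not carry over. Pictures are saved under pics/ and viewed, about 8 in all and at most 12, crops included, and the job is handed in when it is done.

Besides the shell and the picture viewer there is one more tool, called after "Call:" as name(argument=value, ...) on one line, values as JSON. carry_out: Moves the arm, as the interface text tells. Its arguments: {"type":"object","properties":{"moves":{"type":"array","items":{"type":"array"}}},"required":["moves"]}

```bash
mkdir -p pics
cat > h.py <<'E'
import numpy as np, cv2
from cell import env, grab_frame, order
def ray(f,u,v):
    K=f["mtx"]; d=np.array([f["k1"],0,0,0,0.])
    x,y=cv2.undistortPoints(np.array([[[u,v]]],float),K,d)[0,0]
    P=f["pose"]; r=P[:3,:3]@np.array([x,-y,-1]); return P[:3,3],r
def onz(f,u,v,z):
    o,r=ray(f,u,v); return o+r*(z-o[2])/r[2]
def proj(f,p):
    P=f["pose"]; q=P[:3,:3].T@(np.asarray(p)-P[:3,3]); x,y=q[0]/-q[2],-q[1]/-q[2]
    s=1+f["k1"]*(x*x+y*y); K=f["mtx"]; return K[0,0]*x*s+K[0,2],K[1,1]*y*s+K[1,2]
def snap(n,fn):
    f=grab_frame(n); cv2.imwrite("pics/"+fn,f["color"][:,:,::-1]); return f
E
python3 - <<'E'
from h import *
import pickle
for n in("top","scene"):
    f=snap(n,n+"0.png"); pickle.dump(f,open(n+".pkl","wb")); print(n,f["pose"].round(3).tolist(),f["mtx"].tolist(),f["k1"])
s=env.observe(); print({k:np.round(v,4).tolist() for k,v in s.items()}, env.grasp_offset)
E
```

```text
top [[0.02, 0.998, -0.056, 0.507], [-1.0, 0.02, -0.004, 0.098], [-0.003, 0.056, 0.998, 1.218], [0.0, 0.0, 0.0, 1.0]] [[519.1301547497375, 0.0, 277.5996108178861], [0.0, 519.1301547497375, 211.54165839917619], [0.0, 0.0, 1.0]] -0.053143673025482785
scene [[-0.072, -0.831, 0.552, 1.162], [0.997, -0.061, 0.038, 0.111], [0.002, 0.554, 0.833, 0.94], [0.0, 0.0, 0.0, 1.0]] [[433.71400626573853, 0.0, 286.85237098506275], [0.0, 433.71400626573853, 209.80394265943937], [0.0, 0.0, 1.0]] -0.07162116541226085
{'t': 0.1, 'qpos': [1.0406, 0.3134, 1.4983, 0.0, 1.331, -0.2234], 'qvel': [-0.0015, -0.0019, -0.0005, 0.0022, -0.0005, 0.0007], 'joint_torque': [0.0019, -40.281, -25.2645, 0.0695, 0.0342, -0.0], 'tool_pos': [0.1585, 0.5003, 0.2382], 'ee_rot': [-0.5704, 0.5707, 0.4174, -0.4181], 'wrist_force': [0.4579, -0.4081, -0.1741], 'wrist_torque': [0.0149, 0.009, -0.0021], 'gripper_width': 0.0876} 0.0187
```

View pics/top0.png

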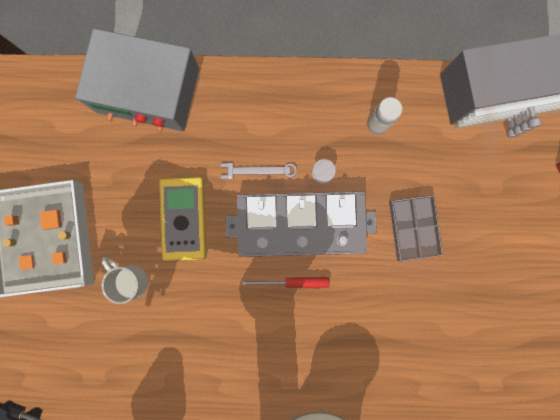

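The top view shows the block centred near (302,224). The bolts are near (263,242), (302,241) and (342,240), with the white covers above them and the tabs near row 203. The screwdriver is at row 283. Next I'll measure the white covers by mask.

Run:
```python
from h import *
import pickle
f=pickle.load(open("top.pkl","rb")); c=f["color"]
hsv=cv2.cvtColor(c,cv2.COLOR_RGB2HSV)
m=((hsv[...,1]<50)&(hsv[...,2]>140)).astype(np.uint8); r=np.zeros_like(m); r[192:235,235:370]=1; m*=r
n,l,st,ce=cv2.connectedComponentsWithStats(m)
C=[]
for i in range(1,n):
    if st[i][4]>300:
        cn,_=cv2.findContours((l==i).astype(np.uint8),0,2); R=cv2.minAreaRect(cn[0]); p=onz(f,*R[0],0.05); C.append(p); print(st[i],R,p.round(4))
b=[onz(f,u,v,.061) for u,v in((263,242),(302,241),(342,240))]; print(np.round(b,4))
g=((hsv[...,2]<110)&(hsv[...,1]<70)).astype(np.uint8); r[:]=0; r[180:265,225:385]=1
cn,_=cv2.findContours(cv2.morphologyEx(((g|m)*r),cv2.MORPH_CLOSE,np.ones((7,7))),0,2); cn=max(cn,key=cv2.contourArea);print(cv2.minAreaRect(cn))
print('centre',onz(f,*cv2.minAreaRect(cn)[0],.045))
a=cv2.resize(c[180:270,225:385],None,fx=5,fy=5,interpolation=cv2.INTER_CUBIC); cv2.imwrite("pics/crop0.png",a[:,:,::-1])
```

```text
[ 287  192   79   43 2375] ((326.0, 213.0), (42.0, 78.0), 90.0) [ 0.5707 -0.0055  0.05  ]
[ 237  194   49   35 1165] ((261.0, 211.0), (34.0, 48.0), 90.0) [0.5724 0.141  0.05  ]
[[ 0.5028  0.1347  0.061 ]
 [ 0.5067  0.048   0.061 ]
 [ 0.5106 -0.0411  0.061 ]]
((298.97125244140625, 223.8507080078125), (61.33083724975586, 144.1549530029297), 88.56790161132812)
centre [0.54526138 0.05477355 0.045     ]
```

View pics/crop0.png

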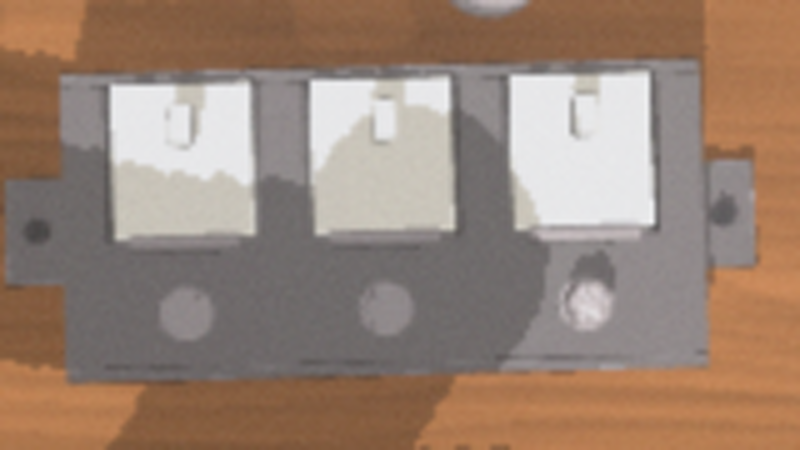

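The crop shows bolt heads at crop (187,313), (386,308) and (588,304), and tab tops at (180,124), (384,118) and (584,115). The block-top corners are (60,73), (697,62), (708,368) and (68,380).

Run:
```python
from h import *
import pickle
f=pickle.load(open("top.pkl","rb"))
P=lambda x,y,z: onz(f,225+(x+.5)/5-.5,180+(y+.5)/5-.5,z)
B=np.array([P(*q,.061) for q in((187,313),(386,308),(588,304))])
T=np.array([P(*q,.074) for q in((180,124),(384,118),(584,115))])
C=np.array([P(*q,.045) for q in((60,73),(697,62),(708,368),(68,380))])
print(B.round(4),T.round(4),C.round(4),C.mean(0))
d=B[0]-B[2]; print(np.linalg.norm(d),"yaw",np.arctan2(-d[0],d[1])); d=T[0]-T[2]; print("yawT",np.arctan2(-d[0],d[1]),np.linalg.norm(d))
d=C[0]+C[3]-C[1]-C[2]; yaw=np.arctan2(-d[0],d[1]); print("yawC",yaw)
R=np.array([[np.cos(yaw),-np.sin(yaw)],[np.sin(yaw),np.cos(yaw)]])
for nm,A,x in(("B",B,-.04),("T",T,.044)):
    for i,y in enumerate((.09,0,-.09)): print(nm,i+1,(A[i,:2]-R@[x,y]).round(4))
from scipy.spatial.transform import Rotation as Ro
q=env.observe()["ee_rot"]; print(Ro.from_quat(np.roll(q,-1)).as_matrix().round(3))
```

```text
[[ 0.5023  0.1369  0.061 ]
 [ 0.5062  0.0484  0.061 ]
 [ 0.5097 -0.0416  0.061 ]] [[ 0.5856  0.1414  0.074 ]
 [ 0.5901  0.0513  0.074 ]
 [ 0.5931 -0.0371  0.074 ]] [[ 0.6098  0.1974  0.045 ]
 [ 0.6205 -0.0916  0.045 ]
 [ 0.482  -0.0981  0.045 ]
 [ 0.4709  0.1905  0.045 ]] [0.54578264 0.04954027 0.045     ]
0.17864811060837033 yaw 0.04190478567107907
yawT 0.04193860299200756 0.17865667281518552
yawC 0.037559519948800406
B 1 [0.5456 0.0485]
B 2 [0.5462 0.0499]
B 3 [0.5463 0.0499]
T 1 [0.545  0.0498]
T 2 [0.5461 0.0496]
T 3 [0.5458 0.0512]
[[ 0.302 -0.001 -0.953]
 [ 0.953 -0.001  0.302]
 [-0.001 -1.     0.   ]]
```

Both sets agree: block centre is about (0.546, 0.050) and yaw about 0.041. I'll go above bolt 1 at (0.502, 0.138) with the fingers closed and the jaws along the block's y.

Call:
carry_out(moves=[[[0, 0, 0.04], [0.04, -0.042, 0], 1], [[0, 0, 0.08], [0.08, -0.084, 0], 1], [[0, 0, 0.12], [0.12, -0.126, 0], 1], [[0, 0, 0.16], [0.16, -0.168, 0], 1], [[0, 0, 0.2], [0.2, -0.21, 0], 1], [[0, 0, 0.24], [0.24, -0.253, 0], 1], [[0, 0, 0.28], [0.28, -0.295, 0], 1], [[0, 0, 0.32], [0.315, -0.335, 0], 1], [[0, 0, 0.347], [0.344, -0.362, -0.03], 1], [[0, 0, 0.347], [0.344, -0.362, -0.07], 1]])

```text
t: 1.35
tool_pos: [0.5042, 0.1365, 0.1677]
ee_rot: [-0.49, 0.491, 0.51, -0.509]
wrist_force: [0.2, -0.2, 0.6]
gripper_width: 0.0003
```

Call:
carry_out(moves=[[[0, 0, 0], [0, 0, -0.04], 1], [[0, 0, 0], [0, 0, -0.068], 1], [[0, 0, 0], [0, 0, -0.078], 1], [[0, 0, 0], [0, 0, -0.078], 1], [[0, 0, 0], [0, 0, -0.078], 1]])

```text
t: 1.98
tool_pos: [0.5032, 0.1385, 0.0918]
ee_rot: [-0.489, 0.49, 0.51, -0.509]
wrist_force: [0.6, -1.2, 1.0]
gripper_width: 0.0006
```

Run:
```python
from h import *
s=env.observe(); print({k:np.round(v,4).tolist() for k,v in s.items()})
f=snap("wrist","w1.png"); f=snap("scene","s1.png")
```

```text
{'t': 1.975, 'qpos': [0.0439, 0.4707, 1.6875, 0.0, 0.9815, -1.567], 'qvel': [-0.0002, -0.0027, 0.0036, -0.0005, -0.0021, 0.0008], 'joint_torque': [-0.0321, -42.1117, -20.4077, -0.0128, 0.0792, 0.0], 'tool_pos': [0.5032, 0.1385, 0.0918], 'ee_rot': [-0.4894, 0.4903, 0.5104, -0.5094], 'wrist_force': [0.6239, -1.2144, 0.9668], 'wrist_torque': [0.0774, 0.0203, -0.0014], 'gripper_width': 0.0006}
```

View pics/s1.png

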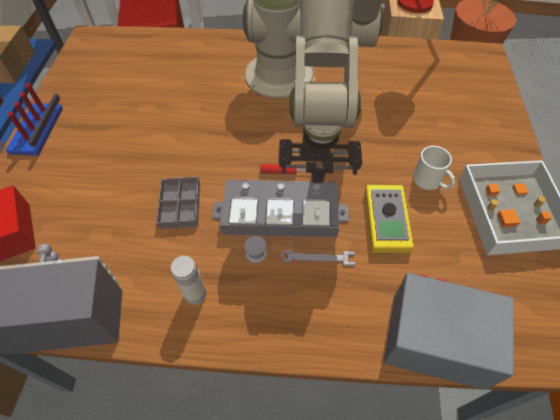

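The scene view shows the closed fingers above bolt 1 at about (318,172), everything else untouched. Next is a gentle descent.

Call:
carry_out(moves=[[[0, 0, 0], [0, 0, -0.012], 1], [[0, 0, 0], [0, 0, -0.022], 1], [[0, 0, 0], [0, 0, -0.026], 1], [[0, 0, 0], [0, 0, -0.029], 1], [[0, 0, 0], [0, 0, -0.031], 1], [[0, 0, 0], [0, 0, -0.031], 1]])

```text
t: 2.82
tool_pos: [0.5026, 0.1385, 0.061]
ee_rot: [-0.49, 0.49, 0.51, -0.51]
wrist_force: [-7.3, -2.4, 14.0]
gripper_width: 0.0006
```

Call:
carry_out(moves=[[[0, 0, 0], [0, 0, -0.001], 1], [[0, 0, 0], [0, 0, -0.002], 1], [[0, 0, 0], [0, 0, -0.002], 1]])

```text
t: 3.2
tool_pos: [0.5027, 0.1385, 0.0607]
ee_rot: [-0.489, 0.49, 0.51, -0.51]
wrist_force: [-14.6, -2.8, 33.4]
gripper_width: 0.0007
```

Bolt 1 held at 33 N with no motion, so it is tight. On to bolt 2.

Call:
carry_out(moves=[[[0, 0, 0], [0, 0, 0.02], 1], [[0, 0, 0], [0, 0, 0.035], 1], [[0, 0, 0], [0.002, -0.045, 0.035], 1], [[0, 0, 0], [0.004, -0.09, 0.035], 1], [[0, 0, 0], [0.004, -0.09, 0.025], 1], [[0, 0, 0], [0.004, -0.09, 0.012], 1], [[0, 0, 0], [0.004, -0.09, 0.006], 1], [[0, 0, 0], [0.004, -0.09, 0.003], 1], [[0, 0, 0], [0.004, -0.09, 0.001], 1], [[0, 0, 0], [0.004, -0.09, 0.001], 1]])

```text
t: 4.45
tool_pos: [0.5067, 0.0486, 0.0588]
ee_rot: [-0.49, 0.49, 0.51, -0.51]
wrist_force: [0.4, -0.3, -0.6]
gripper_width: -0.0001
```

Call:
carry_out(moves=[[[0, 0, 0], [0, 0, -0.002], 1], [[0, 0, 0], [0, 0, -0.004], 1], [[0, 0, 0], [0, 0, -0.006], 1], [[0, 0, 0], [0, 0, -0.006], 1]])

```text
t: 4.95
tool_pos: [0.5069, 0.0485, 0.0542]
ee_rot: [-0.489, 0.49, 0.51, -0.51]
wrist_force: [-6.0, 1.6, 20.2]
gripper_width: 0.0004
```

Bolt 2 gave way and stopped at z = 0.0542 with 20 N, about 7 mm down. I'll press slightly more, then lift, open partly and go over tab 2.

Call:
carry_out(moves=[[[0, 0, 0], [0, 0, -0.001], 1], [[0, 0, 0], [0, 0, -0.001], 1], [[0, 0, 0], [0, 0, 0.03], 1], [[0, 0, 0], [0, 0, 0.07], 1], [[0, 0, 0], [0.04, 0.002, 0.07], 0.1], [[0, 0, 0], [0.083, 0.003, 0.07], 0.1], [[0, 0, 0], [0.083, 0.003, 0.07], 0.1], [[0, 0, 0], [0.083, 0.003, 0.07], 0.1]])

```text
t: 5.95
tool_pos: [0.5888, 0.0515, 0.1221]
ee_rot: [0.49, -0.489, -0.51, 0.51]
wrist_force: [-0.3, 0.8, 0.8]
gripper_width: 0.0379
```

Run:
```python
from h import *
s=env.observe(); print(s["tool_pos"],s["gripper_width"])
f=snap("wrist","w2.png")
for n,p in(("tip",s["tool_pos"]),("tab",(.590,.0515,.074)),("bolt2",(.506,.048,.054)),("bolt1",(.5024,.138,.061))): print(n,np.round(proj(f,p)))
```

```text
[0.58877191 0.05146984 0.12212642] 0.03794471562929655
tip [285. 263.]
tab [284. 231.]
bolt2 [284.  90.]
bolt1 [435.  90.]
```

View pics/w2.png

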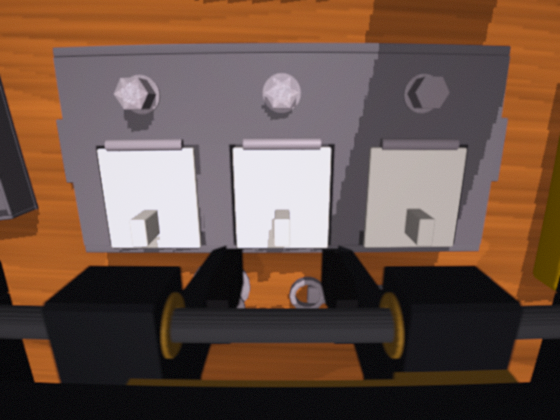

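The wrist view shows tab 2 at about (282,230), centred between the fingers. Bolt 2 at (281,92) sits flush with no tall shank visible, unlike bolts 1 and 3. All covers are shut. Next I'll lower and close.

Call:
carry_out(moves=[[[0, 0, 0], [0.001, 0, -0.03], 0.1], [[0, 0, 0], [0.001, 0, -0.055], 0.1], [[0, 0, 0], [0.001, 0, -0.066], 0.1], [[0, 0, 0], [0.001, 0, -0.067], 0.1], [[0, 0, 0], [0.001, 0, -0.067], 0.1]])

```text
t: 6.62
tool_pos: [0.5909, 0.0514, 0.0567]
ee_rot: [-0.489, 0.49, 0.51, -0.51]
wrist_force: [0.4, 0.0, 0.2]
gripper_width: 0.0396
```

Call:
carry_out(moves=[[[0, 0, 0], [0, 0, 0], 1], [[0, 0, 0], [0, 0, 0], 1], [[0, 0, 0], [0, 0, 0], 1], [[0, 0, 0], [0, 0, 0], 1]])

```text
t: 7.12
tool_pos: [0.5906, 0.0515, 0.0559]
ee_rot: [-0.49, 0.49, 0.51, -0.51]
wrist_force: [-0.8, 0.9, 1.5]
gripper_width: 0.01
```

The grip reads 10 mm, which is the tab width. I'll lift along the hinge arc (radius 52.6 mm, 11 mm up) about the axis (0.04, -1, 0), in two calls.

Call:
carry_out(moves=[[[0.004, -0.1, 0], [-0.0014, 0, 0.0052], 1], [[0.008, -0.2, 0], [-0.0032, 0, 0.0102], 1], [[0.012, -0.3, 0], [-0.0056, 0, 0.0151], 1], [[0.016, -0.4, 0], [-0.0084, 0, 0.0196], 1], [[0.016, -0.4, 0], [-0.0084, 0, 0.0196], 1]])

```text
t: 7.75
tool_pos: [0.582, 0.0511, 0.0757]
ee_rot: [-0.383, 0.578, 0.601, -0.398]
wrist_force: [3.2, -2.7, -3.5]
gripper_width: 0.01
```

Forces are small and tracking is good, so I'll continue.

Call:
carry_out(moves=[[[0.004, -0.1, 0], [-0.0033, 0, 0.0043], 1], [[0.008, -0.2, 0], [-0.007, 0, 0.0082], 1], [[0.012, -0.3, 0], [-0.0111, 0, 0.0117], 1], [[0.016, -0.4, 0], [-0.0154, -0.001, 0.0148], 1], [[0.02, -0.5, 0], [-0.0201, -0.001, 0.0174], 1], [[0.023, -0.58, 0], [-0.024, -0.001, 0.0192], 1], [[0.023, -0.58, 0], [-0.024, -0.001, 0.0192], 1], [[0.023, -0.58, 0], [-0.024, -0.001, 0.0192], 1]])

```text
t: 8.75
tool_pos: [0.5831, 0.0806, 0.1946]
ee_rot: [-0.234, 0.661, 0.669, -0.246]
wrist_force: [-0.6, 0.5, -0.3]
gripper_width: 0.0003
```

Run:
```python
from h import *
from scipy.spatial.transform import Rotation as Ro
s=env.observe(); y=Ro.from_quat(np.roll(s["ee_rot"],-1)).as_matrix()[:,1]
print(s["tool_pos"],s["gripper_width"],s["wrist_force"].round(1),"tilt deg",np.degrees(np.arccos(-y[2])))
f=grab_frame("scene"); cv2.imwrite("pics/s2.png",cv2.resize(f["color"][120:280,160:400],None,fx=3,fy=3,interpolation=cv2.INTER_CUBIC)[:,:,::-1])
g=grab_frame("top"); a,b=g["color"].astype(int),__import__("pickle").load(open("top.pkl","rb"))["color"].astype(int)
cv2.imwrite("pics/t2.png",cv2.resize(g["color"][130:300,140:450],None,fx=2.5,fy=2.5)[:,:,::-1])
```

```text
[0.58310091 0.08061311 0.19458324] 0.0002542835528592972 [-0.6  0.5 -0.3] tilt deg 50.303051937115704
```

View pics/s2.png

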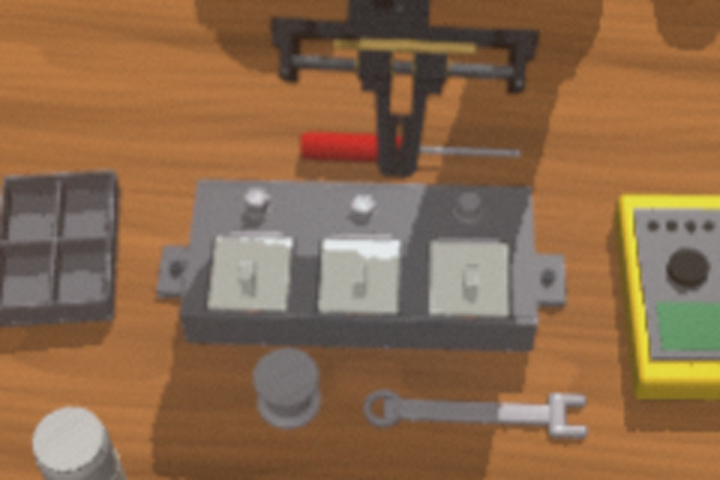

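View pics/t2.png

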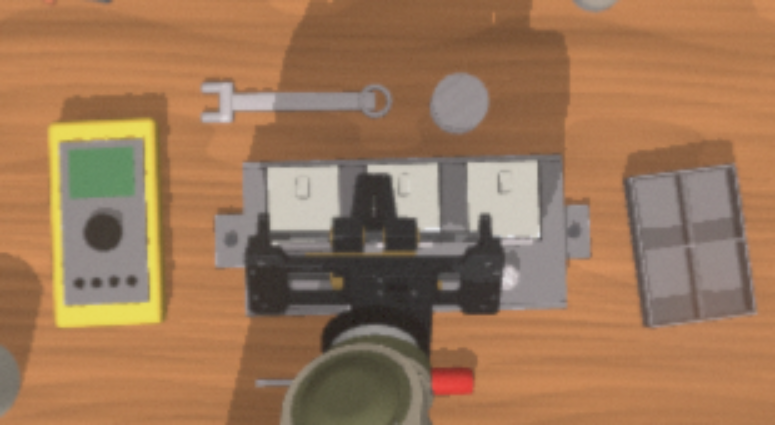

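The grip was lost: the arm ended at (0.583, 0.081, 0.195), far from the commanded pose of about (0.558, 0.050, 0.095). In the views all three covers are shut (tabs upright at the same places) and the bystanders are unmoved. I'll check whether the joints explain it.

Run:
```python
from h import *
s=env.observe(); print({k:np.round(v,4).tolist() for k,v in s.items()}); print([a for a in dir(env) if a[0]!='_'])
```

```text
{'t': 8.85, 'qpos': [-0.0947, 0.2189, 2.0207, 1.2298, 0.0804, -2.8795], 'qvel': [-0.0046, 0.0103, 0.0099, 0.0029, -0.0075, 0.0015], 'joint_torque': [0.2208, -32.4337, -21.4733, 0.1462, -0.5123, -0.0054], 'tool_pos': [0.5829, 0.0803, 0.1942], 'ee_rot': [-0.2342, 0.6617, 0.6683, -0.2463], 'wrist_force': [0.1882, 0.3677, -0.4039], 'wrist_torque': [-0.0364, 0.3499, -0.0147], 'gripper_width': 0.0004}
['PlanningError', 'grasp_offset', 'observe']
```

Call:
carry_out(moves=[[[0, 0, 0], [0, 0, 0], 1], [[0, 0, 0], [0, 0, 0], 1]])

```text
t: 9.1
tool_pos: [0.5826, 0.08, 0.1938]
ee_rot: [-0.234, 0.662, 0.668, -0.246]
wrist_force: [0.7, 0.4, -0.9]
gripper_width: 0.0004
```

Cause: joint 5 ran into its lower range near the wrist singularity (q5 0.08, q6 at its limit), because of the full forward tilt. The fix is to grip the tab with the tool tilted backward by about 0.38 rad, so the rigid 0.98 rad lift ends at only about +0.6 rad. First I'll bring the tool upright again, well clear.

Call:
carry_out(moves=[[[0, 0.15, 0], [0, 0, 0.01], 1], [[0, 0.3, 0], [0, 0, 0.02], 1], [[0, 0.45, 0], [0, 0, 0.02], 1], [[0, 0.6, 0], [0, 0, 0.02], 1], [[0, 0.6, 0], [0, 0, 0.02], 1]])

```text
t: 9.72
tool_pos: [0.5823, 0.0787, 0.2152]
ee_rot: [-0.407, 0.568, 0.582, -0.415]
wrist_force: [-0.2, 0.5, -0.4]
gripper_width: 0.0002
```

```bash
cat > st.py <<'E'
from h import *
from scipy.spatial.transform import Rotation as Ro
s=env.observe(); R=Ro.from_quat(np.roll(s["ee_rot"],-1))
print(s["t"],s["tool_pos"].round(4),s["qpos"].round(3),s["wrist_force"].round(1),s["gripper_width"].round(4)); print(R.as_matrix().round(3))
b=.041
def want(th):  # tool x along block y, tool y = down, tilted th about -y_block
    x=np.array([-np.sin(b),np.cos(b),0]); y=np.array([0,0,-1.]); M=np.stack([x,y,np.cross(x,y)],1)
    return Ro.from_rotvec(-th*x)*Ro.from_matrix(M)
for th in(0,-.38,.6): print(th,"turn",(want(th)*R.inv()).as_rotvec().round(3))
E
python3 st.py
```

```text
Traceback (most recent call last):
  File "st.py", line 4, in <module>
    print(s["t"],s["tool_pos"].round(4),s["qpos"].round(3),s["wrist_force"].round(1),s["gripper_width"].round(4)); print(R.as_matrix().round(3))
                                                                                     ^^^^^^^^^^^^^^^^^^^^^^^^
AttributeError: 'float' object has no attribute 'round'
```

```bash
sed -i 's/s\["gripper_width"\].round(4)/s["gripper_width"]/' st.py; python3 st.py
```

```text
9.725 [0.5823 0.0787 0.2152] [-0.08   0.308  1.604  0.044  0.903 -1.694] [-0.2  0.5 -0.4] 0.00024340632720714283
[[-0.022  0.323 -0.946]
 [ 1.     0.009 -0.021]
 [ 0.002 -0.946 -0.323]]
0 turn [-0.012  0.329  0.019]
-0.38 turn [-0.024  0.709  0.019]
0.6 turn [ 0.007 -0.271  0.018]
```

The wrist is back to normal. Now I'll tilt to -0.38 rad over tab 2, opening partway.

Call:
carry_out(moves=[[[-0.005, 0.16, 0.004], [0.001, -0.006, 0], 0.1], [[-0.01, 0.32, 0.009], [0.002, -0.012, 0], 0.1], [[-0.016, 0.48, 0.013], [0.003, -0.018, 0], 0.1], [[-0.021, 0.62, 0.017], [0.004, -0.024, -0.03], 0.1], [[-0.024, 0.709, 0.019], [0.004, -0.027, -0.06], 0.1], [[-0.024, 0.709, 0.019], [0.004, -0.027, -0.095], 0.1], [[-0.024, 0.709, 0.019], [0.004, -0.027, -0.11], 0.1], [[-0.024, 0.709, 0.019], [0.004, -0.027, -0.11], 0.1], [[-0.024, 0.709, 0.019], [0.004, -0.027, -0.11], 0.1]])

```text
t: 10.85
tool_pos: [0.5872, 0.0531, 0.106]
ee_rot: [0.572, -0.389, -0.408, 0.595]
wrist_force: [0.0, -0.2, -0.6]
gripper_width: 0.0398
```

```bash
python3 st.py
python3 - <<'E'
from h import *
f=snap("wrist","w3.png"); s=env.observe()
for p in((.590,.0515,.074),(.590,.0515,.057),s["tool_pos"]): print(np.round(proj(f,p)))
E
```

```text
10.85 [0.5872 0.0531 0.106 ] [-0.09   0.786  1.14  -0.044  1.586 -1.696] [ 0.  -0.2 -0.6] 0.03975725604727373
[[-0.042 -0.364 -0.931]
 [ 0.999 -0.012 -0.041]
 [ 0.004 -0.931  0.364]]
0 turn [ 0.011 -0.372 -0.002]
-0.38 turn [-0.005  0.007 -0.001]
0.6 turn [ 0.037 -0.972 -0.003]
[281. 264.]
[281. 262.]
[285. 264.]
```

View pics/w3.png

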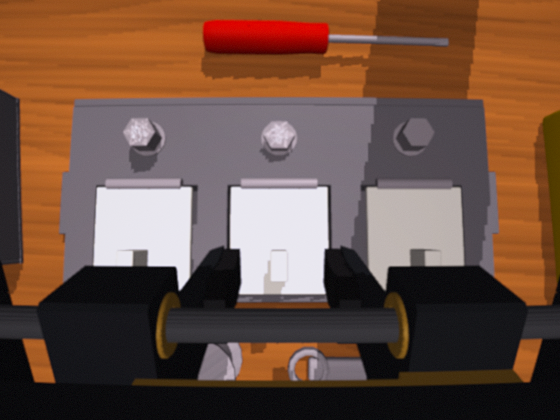

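The wrist view shows tab 2 at about (279,265), centred between the fingers, with all covers shut. I'll lower and grip.

Call:
carry_out(moves=[[[0, 0, 0], [0, -0.002, -0.025], 0.1], [[0, 0, 0], [0, -0.002, -0.042], 0.1], [[0, 0, 0], [0, -0.002, -0.048], 0.1], [[0, 0, 0], [0, -0.002, -0.048], 0.1], [[0, 0, 0], [0, -0.002, -0.048], 1], [[0, 0, 0], [0, -0.002, -0.048], 1], [[0, 0, 0], [0, -0.002, -0.048], 1], [[0, 0, 0], [0, -0.002, -0.048], 1]])

```text
t: 11.9
tool_pos: [0.5867, 0.0513, 0.0566]
ee_rot: [0.573, -0.388, -0.408, 0.596]
wrist_force: [-0.3, 1.4, 1.6]
gripper_width: 0.0097
```

Call:
carry_out(moves=[[[0.004, -0.1, 0], [-0.0014, 0, 0.0048], 1], [[0.008, -0.2, 0], [-0.0033, 0, 0.0095], 1], [[0.012, -0.3, 0], [-0.0056, 0, 0.0139], 1], [[0.016, -0.4, 0], [-0.0084, 0, 0.018], 1], [[0.02, -0.5, 0], [-0.0115, 0, 0.0219], 1], [[0.02, -0.5, 0], [-0.0115, 0, 0.0219], 1]])

```text
t: 12.65
tool_pos: [0.5749, 0.0508, 0.0788]
ee_rot: [-0.458, 0.518, 0.543, -0.477]
wrist_force: [2.5, -0.6, -4.8]
gripper_width: 0.01
```

```bash
python3 st.py
```

```text
12.65 [0.5749 0.0508 0.0788] [-0.125  0.538  1.623  0.031  0.857 -1.759] [ 2.5 -0.6 -4.8] 0.010007482939459066
[[-0.044  0.126 -0.991]
 [ 0.999  0.008 -0.043]
 [ 0.002 -0.992 -0.126]]
0 turn [-0.008  0.126 -0.003]
-0.38 turn [-0.024  0.506 -0.002]
0.6 turn [ 0.018 -0.474 -0.004]
```

The grip is holding and q5 = 0.86 leaves ample room. I'll finish the arc.

Call:
carry_out(moves=[[[0.004, -0.1, 0], [-0.0036, 0, 0.0036], 1], [[0.008, -0.2, 0], [-0.0074, 0, 0.0067], 1], [[0.012, -0.3, 0], [-0.0116, 0, 0.0095], 1], [[0.016, -0.4, 0], [-0.016, -0.001, 0.0119], 1], [[0.019, -0.47, 0], [-0.0192, -0.001, 0.0132], 1], [[0.019, -0.47, 0], [-0.0192, -0.001, 0.0132], 1], [[0.019, -0.47, 0], [-0.0192, -0.001, 0.0132], 1], [[0.019, -0.47, 0], [-0.0192, -0.001, 0.0132], 1]])

```text
t: 13.65
tool_pos: [0.5565, 0.0501, 0.0915]
ee_rot: [-0.324, 0.61, 0.639, -0.338]
wrist_force: [0.2, -3.7, 1.1]
gripper_width: 0.0096
```

```bash
python3 st.py
python3 - <<'E'
from h import *
f=grab_frame("scene"); cv2.imwrite("pics/s4.png",cv2.resize(f["color"][120:280,160:400],None,fx=3,fy=3,interpolation=cv2.INTER_CUBIC)[:,:,::-1])
E
```

```text
13.65 [0.5565 0.0501 0.0915] [-0.177  0.366  2.013  0.615  0.218 -2.359] [ 0.2 -3.7  1.1] 0.009608097726017407
[[-0.045  0.56  -0.827]
 [ 0.999  0.026 -0.037]
 [ 0.001 -0.828 -0.561]]
0 turn [-0.027  0.595 -0.004]
-0.38 turn [-0.043  0.975 -0.004]
0.6 turn [-0.001 -0.004 -0.004]
```

View pics/s4.png

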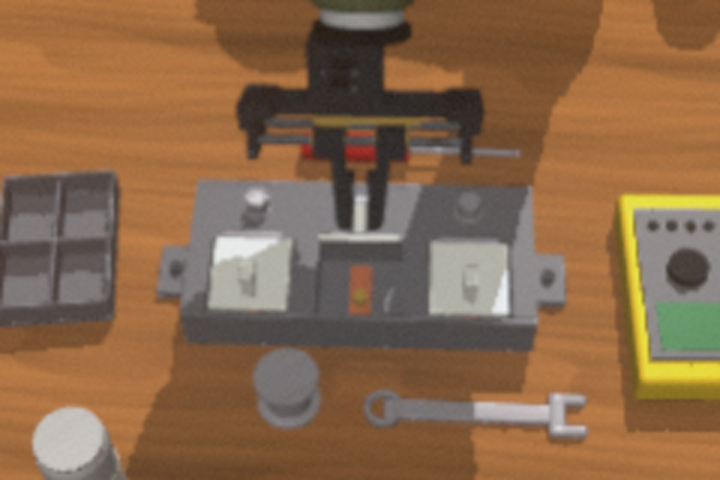

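The scene view shows cover 2 standing open and gripped by its tab at (360,225). It appears edge-on to a camera about 55° up, so it is open by about 55°, and the terminal at (360,290) is exposed. Covers 1 and 3 are shut and the bystanders have not moved. Tool turn since gripping is 0.97 rad, so I'll hand in.

```bash
python3 -c "
from h import *
print(order.hand_in())"
```

```text
the job is handed in; nothing more can be done
None
```

The job is handed in. Bolt 2 was the loose one: it is pushed down to its stop, and cover 2 is held open by its tab at about 55°.

- **Bolts:** Bolt 1 did not move at 33 N, so it is tight. Bolt 2 sank about 7 mm and stopped at z = 0.054 m against 20 N. I did not tap bolt 3, since only one bolt is loose.
- **First lift failed:** At a steep forward tilt, joint 5 ran close to its limit and the wrist swung away. The tab slipped out and cover 2 fell shut. Pictures showed nothing else had moved.
- **Second lift:** I gripped the tab again with the tool tilted back by 0.37 rad and turned it 0.97 rad along the hinge arc.
- **Last checks:** The fingers are 9.6 mm apart on the 10 mm tab, and the wrist force is about 4 N. The last scene view shows cover 2 edge-on at about 55°. In it, covers 1 and 3 are shut and the bystanders in view look unmoved; the mug was outside that crop.
- **Not checked directly:** The cover angle comes from the tool's turn and that view. Bolt 2 was hidden by the gripper in the last picture, so its depth is from the earlier push.

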